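# Laundry soap: weigh the worn ends, load the bars in the spring dispenser

## Robot

A 6-joint arm with a two-finger parallel gripper is mounted at the origin on the work surface. World frame = base frame: x ahead of the robot, y to its left, z up, the work surface at z = 0. Lengths are in mm, angles in rad, forces in N, time in s.
With the tool pointing down it reaches from about 275 to 750 mm from the base axis. Payload 10.2 kg.
Tool frame: the origin (TCP) lies midway between the tips of the shut fingers; the grasp point (between the pads) lies 19 mm behind it (ctrl.grasp_offset is the distance from the TCP to the grasp point, in mm); z points along the fingers, y is the line along which they close (so a half turn about z gives the same grasp; the last joint's range is limited). The gripper opens to 85 mm and grips with 20 to 120 N. Pads are 22 mm wide; open, the fingers measure 114 mm over their backs; the gripper's body (76 mm by 85 mm) begins 54 mm behind the grasp point. The pads swing forward as they close: fully open they stand 13 mm farther back than shut.
Start: joints at [1.018, 0.313, 1.498, -0, 1.331, -0.223], TCP at [170.036, 496.708, 231.294] pointing down, gripper open.
Joint ranges: [-2.94, 2.94], [-0.97, 2.17], [0.19, 2.56], [-1.23, 4.37], [0.02, 3.11], [-2.88, 2.88]. Speed limits (rad/s): [2.39, 2.39, 3.01, 3.14, 3.14, 3.14].

## Interface

Orientations are given as a unit quaternion [w, x, y, z].
In Python, from rig import ctrl, viewer, models gives the robot as it stands. The module is installed in compiled form; this text tells all that it offers.
- The arm moves only by the shell command python3 -m pendant 'ROWS' [OPENING] [FORCE]. ROWS is text: rows parted by semicolons, each of 4 numbers parted by spaces: the shift along the tool's x, y, z in m, then the turn about the tool's z in rad. In form: x y z yaw; .... A call has 1 to 10 rows; each row shifts and turns the commanded pose from where the row before left it, along the tool's axes as they then stand; what a row does not reach is not made up. A row lasts 1/8 s, in which the tool goes at most 62.5 mm and 10.7 degrees, less where a joint would pass 70% of its speed; a pose out of reach is approached as far as the arm can. A call is refused whole if a number of a shift passes 0.0625 or a number of a turn 0.188, either way. A call with a gripper value outside its range is refused whole. OPENING is the opening, from 0 (shut) to 1 (fully open), set as the call begins (- or left out, the last holds). The fingers move at their own pace and stop on an object; FORCE is the grip in N (left out, the last holds). Time passes only in rows, so rows that do not move let the fingers close. It gives the time, the measured TCP pose, the force, the opening and the grip force at its end, in the units of the state.
- ctrl.sense(): the state, without advancing time (a new reading comes with each control period).
- viewer.capture(name): name is "scene" or "top" or "wrist"; returns a dict with "color" (400x640x3 uint8, red, green, blue), "vertical_fov" (degrees; the focal length in pixels is half the picture's height over the tangent of half this angle, whatever the lens; pixels are square), "cx", "cy" (the principal point, pixels), "pose" (4x4, takes a point from camera to world coordinates). Camera axes: x right, y down, z forward; pixel columns grow to the right and rows downward; lengths in mm; the calibration is good to about 2 mm. A picture is of the moment at which its call begins. There is no depth.
- ctrl.finish_job(): hands the job in; it is judged then, once.
Trained networks look in the newest picture that a camera, given by its name, has taken for a name from the list of things; names that differ only in an ending like _2 or _b are one class to them, and where a whole thing is asked for, a point or a joint stands for the part that bears it (a point fixed in the world has none). Each returns a list of dicts, best first, with "p" (0 to 1); they miss things now and then, are a little off and sometimes report something else, mostly with a low value. They report only what shows in the picture. A call takes as long as a camera call. They do not tell look-alikes from the thing itself.
- models.boxes_of(camera, query): "at" ([x, y, z] in mm, in world coordinates, good to about 4 mm: the middle of the surface that is visible of it).
The state is a dict: "time_s": time; "joints": joint angles; "dq": joint speeds; "tau": joint torques, N m; "eef_pos": TCP position; "ee_rot": TCP orientation; "force": force on the tool from outside, world axes, zero at the start; "wrist_torque": the same for the moment, N m; "grip_width": opening from 0.0 (shut) to 1.0 (fully open); "grip_force": force on a finger pad.
Only numpy, scipy, OpenCV 4.12 (cv2) and the standard library are available. Lean on these libraries where they do the work, as an engineer would, in place of code of your own. Each camera call takes 0.05 s, during which the arm holds its last target. There are 200 camera calls.

## Task

Put the loose soap on the laundry table away. Stand the empty bowl in the middle of the scale's steel pan, let go of it, press the tare button, and then put all the worn oval soap ends in the bowl to be weighed, without pressing tare again once there is soap in it. Load every whole bar lying flat into the spring dispenser, one on top of the other, pushing each down against the spring platform until both retaining catches have sprung back over it; bars and ends may be done in either order, and the detergent bottle, dosing cup and brush stay where they are.

Things in the scene. Friction and masses are not known exactly. Their poses are not given: they have to be found in the camera images.
- dispenser: spring dispenser for soap bars, fixed: base plate 160 x 110 x 12 mm, four steel corner angles, spring platform, two catches. Origin under the base, on the table; z up, x along the bars, y across. Shaft inside the angles 106 (x) x 68 (y) mm; flared lips from 154 to 167 mm above the table. The long sides are open for 70 mm in the middle, so fingers can go down beside a bar. Stands left or right
- mouth (a point): middle of the dispenser's mouth, at the underside of the closed catches, 142 mm above the table. A bar laid in the mouth rests on the catches, its centre 18 mm above this point; once pushed in, the top bar bears up against the catches from below, its centre about 15 mm below this point, and each bar under it is 30 mm lower
- platform (a joint): travel of the spring platform, downward, m: 0 empty, fully up (top 139 mm above the table); about 0.027, 0.057, 0.087 with one, two, three bars under the catches; stop at 0.118. The spring pushes up with 4 N net when empty and 62 N/m more as it sinks: about a bar's weight per bar's thickness
- catch_far (a joint): retaining catch at the dispenser's +x end, rad: 0 closed (level, 11 mm into the shaft), up to 1.45 folded down. A sprung dark steel flap 34 mm wide that cannot swing up. A bar laid on it does not open it; pushed down on its middle (5 to 10 N in all) the bar folds it, and it springs back over the bar when the bar's top is some 16 mm below the mouth point
- catch_near (a joint): the same for the catch at the -x end of the dispenser
- scale: bench scale, fixed to the table: white housing 225 (x) x 170 (y) mm, 30 mm high, with a square steel pan on its far half and a display and one round tare button on the near (-x) part. Origin under its middle, on the table; x points away from the display side, z up
- pan (a point): middle of the top of the scale's steel pan, 150 x 150 mm, 42 mm above the table
- tare_top (a point): middle of the top of the round grey tare button (28 mm across) at its rest position, 47 mm above the table; it goes straight down 5 mm, fully down at 4 N
- tare (a joint): travel of the tare button, m: 0 released, 0.005 fully down; it counts as pressed beyond 0.0035
- bowl: white ceramic weighing bowl, empty at the start, 160 mm across the rim, 58 mm high, foot 100 mm across, wall 8 mm thick and almost upright in its upper half (can be pinched there, one finger inside), inner floor 7 mm up, about 140 mm wide inside; 0.30 kg. Origin under the middle of its foot, z up
- bar1: whole bar of laundry soap, tan block 100 x 62 x 30 mm, about 0.19 kg, flat on the table at the start; origin at its centre, x along its length, y across its 62 mm width, z through its 30 mm thickness (symmetrical: any way round or up will do); None if absent
- bar2: whole bar of laundry soap, tan block 100 x 62 x 30 mm, about 0.19 kg, flat on the table at the start; origin at its centre, x along its length, y across its 62 mm width, z through its 30 mm thickness (symmetrical: any way round or up will do); None if absent
- bar3: whole bar of laundry soap, tan block 100 x 62 x 30 mm, about 0.19 kg, flat on the table at the start; origin at its centre, x along its length, y across its 62 mm width, z through its 30 mm thickness (symmetrical: any way round or up will do); None if absent
- end1: worn soap end, same tan soap, a flat oval 74 x 40 x 18 mm with round ends, about 55 g, flat on the table at the start; origin at its centre, x along its length, y across its 40 mm width, z through its 18 mm thickness; None if absent
- end2: worn soap end, same tan soap, a flat oval 74 x 40 x 18 mm with round ends, about 55 g, flat on the table at the start; origin at its centre, x along its length, y across its 40 mm width, z through its 18 mm thickness; None if absent
- end3: worn soap end, same tan soap, a flat oval 74 x 40 x 18 mm with round ends, about 55 g, flat on the table at the start; origin at its centre, x along its length, y across its 40 mm width, z through its 18 mm thickness; None if absent
- jug: bystander: blue detergent bottle, 84 mm across, 170 mm tall, standing; origin under its middle
- dosing_cup: bystander: white dosing cup 60 mm across, 55 mm tall, standing; origin under its middle
- brush: bystander: wooden scrubbing brush 130 x 50 x 42 mm, bristles down; origin under its middle, x along it
Things that resemble listed ones, but are neither listed nor needed, are in the scene too. Several things have the shape of the dispenser; the one meant has the colours described above. Leave any orange look-alike of the bar2 alone.

How it is judged (in metres and radians):
On the way, in this order (a step that is already met when the one before it is completed fails the run):
1. the bowl stands empty on the scale's pan, let go (horizontal distance between bowl and pan below 0.035 m and z of bowl in the frame of pan between -0.006 and 0.008 m and angle between bowl's own z axis and vertical below 0.1 rad and linear speed of bowl below 0.03 m/s and not (horizontal distance between bar1 and bowl below 0.07 m and z of bar1 in the frame of bowl between 0 and 0.065 m) and not (horizontal distance between bar2 and bowl below 0.07 m and z of bar2 in the frame of bowl between 0 and 0.065 m) and not (horizontal distance between bar3 and bowl below 0.07 m and z of bar3 in the frame of bowl between 0 and 0.065 m) and not (horizontal distance between end1 and bowl below 0.07 m and z of end1 in the frame of bowl between 0 and 0.065 m) and not (horizontal distance between end2 and bowl below 0.07 m and z of end2 in the frame of bowl between 0 and 0.065 m) and not (horizontal distance between end3 and bowl below 0.07 m and z of end3 in the frame of bowl between 0 and 0.065 m) and contact force between bowl and the fingers below 0.2 N), for 0.2 s.
2. tare is pressed with the empty bowl standing free on the pan (all of step 1 and value of joint tare above 0.0035 m and contact force between bowl and the arm below 0.2 N), for 0.05 s.
At the end, for the whole second after the job is handed in: The bowl stands on the pan (within 35 mm of its middle), tare button up, every worn end at rest in it; every bar lies flat in the dispenser (centre within 12 mm of its axis and 11 mm or more below the mouth point), both catches closed (under 0.2 rad) (horizontal distance between bowl and pan below 0.035 m and z of bowl in the frame of pan between -0.006 and 0.008 m and angle between bowl's own z axis and vertical below 0.1 rad and linear speed of each of bowl, bar1, bar2, bar3, end1, end2, end3 below 0.03 m/s and horizontal distance between each of bar1, bar2, bar3 and mouth below 0.012 m and z of each of bar1, bar2, bar3 in the frame of mouth below -0.011 m and angle between the z axis of each of bar1, bar2, bar3 and the z axis of dispenser, either way round below 0.12 rad and angle between the x axis of each of bar1, bar2, bar3 and the x axis of dispenser, either way round below 0.2 rad and value of joint each of catch_far, catch_near below 0.2 rad and horizontal distance between each of end1, end2, end3 and bowl below 0.07 m and z of end1 in the frame of bowl between 0 and 0.065 m and z of end2 in the frame of bowl between 0 and 0.065 m and z of end3 in the frame of bowl between 0 and 0.065 m and value of joint tare below 0.002 m); the robot touches nothing.
It fails at once if tare is pressed with soap in the bowl (value of joint tare above 0.0035 m and ((horizontal distance between end1 and bowl below 0.07 m and z of end1 in the frame of bowl between 0 and 0.065 m) or (horizontal distance between end2 and bowl below 0.07 m and z of end2 in the frame of bowl between 0 and 0.065 m) or (horizontal distance between end3 and bowl below 0.07 m and z of end3 in the frame of bowl between 0 and 0.065 m) or (horizontal distance between bar1 and bowl below 0.07 m and z of bar1 in the frame of bowl between 0 and 0.065 m) or (horizontal distance between bar2 and bowl below 0.07 m and z of bar2 in the frame of bowl between 0 and 0.065 m) or (horizontal distance between bar3 and bowl below 0.07 m and z of bar3 in the frame of bowl between 0 and 0.065 m))).
It fails at once if the detergent bottle, dosing cup or brush is knocked aside by more than 5 cm (distance of any of jug, dosing_cup, brush from where it was at the start of the episode above 0.05 m).
Of bar1, bar2, bar3 only 2 to 3 are there at a start; the rules pass over those that are not, and their reading is None.
Of end1, end2, end3 only 2 to 3 are there at a start; the rules pass over those that are not, and their reading is None.
At some moment in a run one of end1, end2, end3, bar1, bar2, bar3 may be knocked a few centimetres aside while the robot is not near it.
Once in a run the grip may slacken for a moment while it holds something.
It also fails if it takes over 210 s, if anything falls off the work surface, if the arm or the gripper's body presses on something with over 40 N, if the wrist force passes 120 N, or if a joint passes its speed limit or range.

## Working session

There is one attempt and no reset: what is moved stays moved. The work goes in short steps, Python scripts to look and compute and a shell command to move; the robot and the scene stay as the last step left them, time stands still between calls to the robot, and variables do not carry over. Pictures are saved under pics/ and viewed, at most 14 in all, crops included, and the job is handed in when it is done.

```bash
ls; mkdir -p pics; python3 - <<'E'
from rig import ctrl, viewer, models
import cv2, numpy as np
s=ctrl.sense(); print(s, ctrl.grasp_offset)
for n in ["scene","top"]:
    c=viewer.capture(n); cv2.imwrite(f"pics/{n}0.png",c["color"][:,:,::-1])
    print(n,c["vertical_fov"],c["cx"],c["cy"],np.round(c["pose"],3).tolist())
    for q in ["dispenser","scale","pan","tare_top","bowl","bar1","end1","jug","dosing_cup","brush","catch_far"]:
        print(q,[([round(v) for v in d["at"]],round(d["p"],2)) for d in models.boxes_of(n,q)])
E
```

```text
pics
{'time_s': 0.0, 'joints': array([ 1.01755694e+00,  3.13425713e-01,  1.49846023e+00, -4.49272292e-06,
        1.33102009e+00, -2.23400953e-01]), 'dq': array([ 0.00085878,  0.00109529, -0.0014731 , -0.00240054,  0.00296176,
        0.00130481]), 'tau': array([-6.82512073e-04, -4.12273264e+01, -2.59740329e+01, -2.56935182e-04,
        4.09498578e-03, -3.26303984e-05]), 'eef_pos': array([169.90901359, 496.45819446, 230.73879766]), 'ee_rot': array([-2.46625809e-04,  1.64172080e-01,  9.86431496e-01, -6.08622739e-04]), 'force': array([ 0.55236196, -0.5634964 , -0.33504639]), 'wrist_torque': array([ 0.00663325,  0.0028766 , -0.03063599]), 'grip_force': 0.0, 'grip_width': 1.005851593266421} 18.700000000000003
scene 49.06013358560578 322.90308632878134 199.1396003465751 [[-0.597, 0.659, -0.457, 1107.789], [0.802, 0.499, -0.329, 481.766], [0.011, -0.563, -0.826, 1114.682], [0.0, 0.0, 0.0, 1.0]]
dispenser [([550, 403, 110], 0.91), ([489, 599, 117], 0.58), ([307, 410, 83], 0.57)]
scale [([539, -359, 40], 0.6), ([604, 14, 22], 0.19)]
pan [([543, -361, 42], 0.73), ([573, 391, 147], 0.42), ([55
[... 595 characters left out ...]
], [0.0, -0.092, -0.996, 1360.998], [0.0, 0.0, 0.0, 1.0]]
dispenser [([287, 389, 140], 0.88), ([524, 381, 140], 0.71), ([458, 583, 119], 0.66)]
scale [([518, -372, 43], 0.67)]
pan [([521, -372, 44], 0.81), ([804, 4, 28], 0.58)]
tare_top [([440, -399, 43], 0.52)]
bowl [([618, 16, 14], 0.7), ([517, -375, 43], 0.35)]
bar1 [([432, -183, 28], 0.71), ([274, 206, 29], 0.63), ([431, 183, 32], 0.62), ([436, 66, 26], 0.56), ([597, 185, 21], 0.4)]
end1 [([596, 184, 15], 0.8), ([575, -182, 18], 0.78)]
jug [([722, -305, 119], 0.76)]
dosing_cup [([525, 383, 139], 0.66), ([805, 6, 25], 0.57)]
brush [([731, 259, 43], 0.67)]
catch_far [([330, 387, 144], 0.55), ([510, 592, 143], 0.53), ([431, 184, 29], 0.21)]
```

View pics/scene0.png

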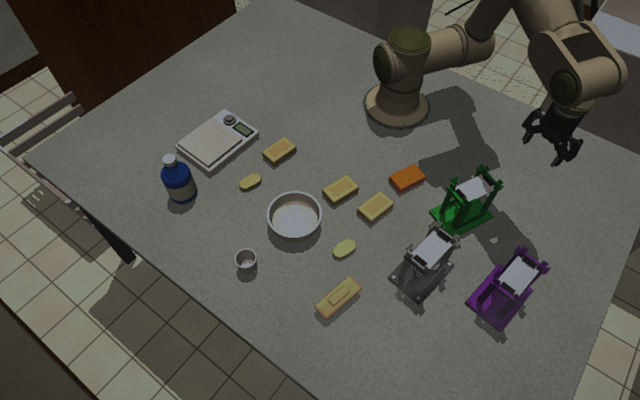

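View pics/top0.png

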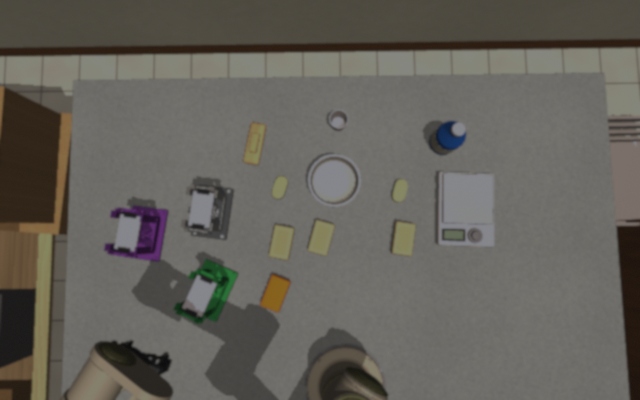

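The scene view shows the steel dispenser at (425,262), with green and purple look-alikes beside it and the orange bar at (407,178). There are three tan bars at (279,151), (340,189) and (375,207), two ends at (250,181) and (344,248), the bowl at (295,215) and the scale at (217,140). The top view agrees: the steel dispenser is at (208,210) and the bars are at (281,241), (320,238) and (403,238).

```bash
cat > h.py <<'E'
from rig import ctrl, viewer, models
import cv2, numpy as np
from scipy.spatial.transform import Rotation as R
def cap(n,save=None):
    c=viewer.capture(n)
    if save: cv2.imwrite(f"pics/{save}.png",c["color"][:,:,::-1])
    return c
def ray(c,uv,z):
    uv=np.atleast_2d(uv).astype(float); f=200/np.tan(np.radians(c["vertical_fov"]/2)); T=c["pose"]
    d=np.c_[(uv[:,0]-c["cx"])/f,(uv[:,1]-c["cy"])/f,np.ones(len(uv))]@T[:3,:3].T
    return (T[:3,3]+d*((z-T[2,3])/d[:,2])[:,None])[:,:2]
def blobs(c,lo,hi,z,amin=60):
    m=cv2.inRange(cv2.cvtColor(c["color"],cv2.COLOR_RGB2HSV),np.array(lo),np.array(hi))
    out=[]
    for k in cv2.findContours(m,cv2.RETR_EXTERNAL,cv2.CHAIN_APPROX_NONE)[0]:
        if cv2.contourArea(k)<amin: continue
        w=ray(c,k[:,0,:],z).astype(np.float32); (x,y),(a,b),t=cv2.minAreaRect(w)
        if a<b: a,b,t=b,a,t+90
        t=(t+90)%180-90
        out.append((round(x),round(y),round(a),round(b),round(t,1),k[:,0].mean(0).round().tolist()))
    return out
def tool():
    s=ctrl.sense(); q=s["ee_rot"]; m=R.from_quat([q[1],q[2],q[3],q[0]]).as_matrix()
    return s,m
def go(x,y,z=None,psi=None):
    "shift in tool axes (mm) from the present pose to TCP x,y,z; turn (rad) so that tool x lies along psi deg (mod 180)"
    s,m=tool(); p=s["eef_pos"]; d=np.array([x,y,p[2] if z is None else z])-p
    now=np.degrees(np.arctan2(m[1,0],m[0,0])); t=""
    if psi is not None:
        e=(psi-now+90)%180-90; t=f" turn {-np.radians(e):.3f}"
    print("shift",np.round(m.T@d,1),t,"| psi",round(now,1),"tcp",p.round(1),"j6",round(s["joints"][5],2),"t",round(s["time_s"],1))
E
python3 - <<'E'
from h import *
for n in ["top","scene"]:
    c=cap(n); print(n)
    for z in (30,18):
        print(z); [print(b) for b in blobs(c,(18,60,60),(35,255,255),z)]
    for q in ["top0","scene0"]: pass
c=cap("wrist","w0")
c=cap("top"); cv2.imwrite("pics/tc.png",cv2.resize(c["color"][160:290,150:270,::-1],None,fx=4,fy=4,interpolation=cv2.INTER_CUBIC))
E
```

```text
top
30
(-23, -20, 93, 17, 89.1, [352.0, 397.0])
(14, 659, 113, 105, 73.1, [115.0, 383.0])
(39, 755, 155, 54, -29.4, [86.0, 376.0])
(276, 204, 91, 52, -22.0, [275.0, 293.0])
(230, 895, 496, 65, -1.7, [43.0, 312.0])
(429, 185, 99, 62, -11.9, [281.0, 242.0])
(435, -183, 99, 63, -10.1, [403.0, 238.0])
(441, 65, 99, 61, -16.3, [321.0, 237.0])
(580, -176, 66, 36, -16.8, [399.0, 190.0])
(595, 188, 69, 37, -18.7, [279.0, 187.0])
(733, 265, 129, 51, -11.3, [255.0, 143.0])
18
(-27, -20, 94, 17, 89.1, [352.0, 397.0])
(11, 665, 114, 106, 73.1, [115.0, 383.0])
(36, 761, 156, 54, -29.4, [86.0, 376.0])
(275, 205, 92, 53, -22.0, [275.0, 293.0])
(228, 902, 500, 66, -1.7, [43.0, 312.0])
(429, 186, 100, 63, -11.9, [281.0, 242.0])
(435, -185, 100, 64, -10.1, [403.0, 238.0])
(441, 65, 100, 62, -16.3, [321.0, 237.0])
(582, -179, 67, 37, -16.8, [399.0, 190.0])
(597, 189, 69, 37, -18.7, [279.0, 187.0])
(735, 266, 130, 51, -11.3, [255.0, 143.0])
scene
30
(730, 264, 131, 51, -11.9, [338.0, 297.0])
(604, 195, 72, 41, -19.3, [344.0, 248.0])
(432, 187, 100, 63, -11.8, [375.0, 206.0])
(444, 67, 99, 62, -16.6, [34
[... 257 characters left out ...]
08.0, 37.0])
(-383, -26, 201, 161, -31.7, [441.0, 44.0])
(-525, 55, 176, 140, 53.9, [474.0, 36.0])
(-728, 400, 590, 248, 45.3, [582.0, 44.0])
18
(726, 262, 132, 51, -11.9, [338.0, 297.0])
(599, 192, 73, 41, -19.3, [344.0, 248.0])
(424, 184, 102, 64, -11.8, [375.0, 206.0])
(436, 62, 100, 63, -16.6, [340.0, 188.0])
(583, -180, 72, 41, -16.7, [250.0, 181.0])
(429, -190, 101, 63, -9.9, [278.0, 149.0])
(-402, 555, 82, 26, -30.6, [586.0, 104.0])
(25, 12, 219, 190, -67.7, [396.0, 109.0])
(-209, -147, 160, 43, 49.4, [391.0, 56.0])
(-344, -150, 135, 89, 29.6, [408.0, 37.0])
(-399, -32, 204, 163, -31.7, [441.0, 44.0])
(-544, 50, 178, 141, 53.9, [474.0, 36.0])
(-749, 399, 597, 250, 45.3, [582.0, 44.0])
```

View pics/tc.png

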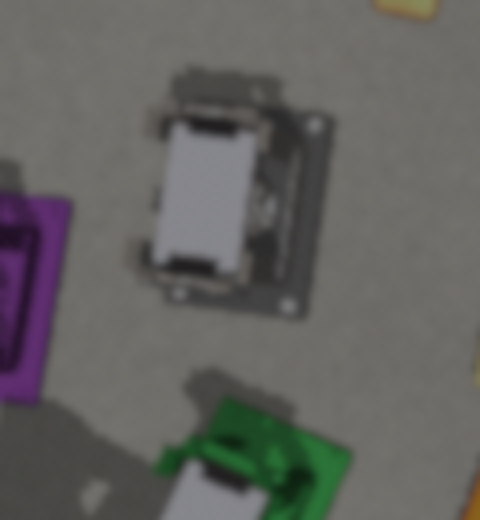

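The crop shows the steel dispenser's platform with corners near crop pixels (172,125), (255,133), (240,275) and (155,268). The dark catches are at (213,127) and (190,265).

```bash
python3 - <<'E'
from h import *
c=cap("top")
k=np.array([[172,125],[255,133],[240,275],[155,268],[213,127],[190,265]])/4+[150,160]-0.4
w=ray(c,k,139); print(w.round(), w[:4].mean(0).round(1)); d=w[4]-w[5]; print(np.degrees(np.arctan2(d[1],d[0])))
for n in ["top","scene"]:
    c=cap(n); g=c["color"].astype(int); hsv=cv2.cvtColor(c["color"],cv2.COLOR_RGB2HSV)
    m=((hsv[...,2]>125)&(hsv[...,1]<50)).astype(np.uint8)*255
    for z in (58,42,30):
        print(n,z)
        for q in cv2.findContours(m,cv2.RETR_EXTERNAL,cv2.CHAIN_APPROX_NONE)[0]:
            if cv2.contourArea(q)<150: continue
            ww=ray(c,q[:,0],z).astype(np.float32); 
            if ww[:,0].min()<200: continue
            r=cv2.minAreaRect(ww)
            print(q[:,0].mean(0).round(),np.round(r[0]),np.round(r[1]),round(r[2],1))
    t=(600,120,170,60)
c=cap("top"); s=cap("scene")
a=cv2.resize(c["color"][150:260,425:515,::-1],None,fx=4,fy=4,interpolation=cv2.INTER_CUBIC)
b=cv2.resize(s["color"][100:210,165:270,::-1],None,fx=3.5,fy=4,interpolation=cv2.INTER_CUBIC)
cv2.imwrite("pics/sc.png",np.hstack([a,b]))
E
```

```text
[[575. 422.]
 [568. 363.]
 [469. 373.]
 [475. 432.]
 [573. 393.]
 [477. 408.]] [521.9 397.6]
-8.914000119787872
top 58
[201. 293.] [282. 420.] [58. 84.] 64.8
[127. 232.] [464. 637.] [60. 96.] 81.8
[201. 209.] [529. 420.] [59. 96.] 82.3
[459. 207.] [ 518. -370.] [158. 213.] 87.7
[333. 181.] [609.  25.] [116. 121.] 25.8
[623.  99.] [ 844. -860.] [99. 97.] 89.2
[23. 70.] [960. 967.] [106.  82.] 89.2
[60. 71.] [953. 853.] [105. 101.] 89.2
[135.  67.] [968. 625.] [106.  70.] 89.2
[98. 67.] [968. 739.] [ 70. 105.] 1.1
[210.  66.] [968. 397.] [102.  70.] 89.2
[172.  66.] [968. 512.] [ 70. 104.] 0.7
[284.  65.] [968. 169.] [105.  70.] 89.2
[247.  65.] [969. 283.] [104.  70.] 89.8
[358.  64.] [967. -58.] [105.  70.] 89.2
[321.  64.] [969.  56.] [104.  70.] 89.2
[433.  63.] [ 967. -286.] [107.  70.] 89.2
[395.  63.] [ 969. -172.] [107.  70.] 89.2
[507.  62.] [ 967. -514.] [105.  70.] 89.2
[470.  62.] [ 969. -400.] [106.  70.] 89.2
[581.  61.] [ 969. -742.] [106.  67.] 89.2
[544.  61.] [ 969. -628.] [106.  70.] 89.2
[619.  65.] [ 953. -856.] [106. 101.] 89.2
top 42
[201. 293.] [280. 424.] [59. 
[... 4529 characters left out ...]
275.] [390. 616.] [ 63. 100.] 81.0
[109. 260.] [1017. -292.] [66. 47.] 89.2
[  8. 260.] [1191. -524.] [73. 98.] 0.2
[ 53. 258.] [1103. -417.] [ 88. 100.] 0.1
[431. 249.] [459. 391.] [ 63. 103.] 81.5
[ 32. 237.] [1103. -524.] [100.  89.] 89.7
[ 13. 216.] [1097. -632.] [100.  98.] 89.0
[294. 214.] [599.  11.] [159. 160.] 36.8
[  5. 194.] [1055. -723.] [99. 44.] 59.1
[ 18. 179.] [1011. -740.] [98. 56.] 89.9
[  4. 163.] [ 991. -830.] [97. 43.] 59.1
[ 12. 123.] [ 890. -973.] [114.  59.] 0.5
[214. 145.] [ 522. -377.] [169. 221.] 87.1
[  7. 108.] [  849. -1050.] [114.  60.] 59.1
[ 41. 103.] [ 776. -977.] [52. 95.] 89.7
[27. 93.] [  776. -1063.] [95. 94.] 0.6
[47. 80.] [  691. -1065.] [97. 54.] 82.9
```

View pics/sc.png

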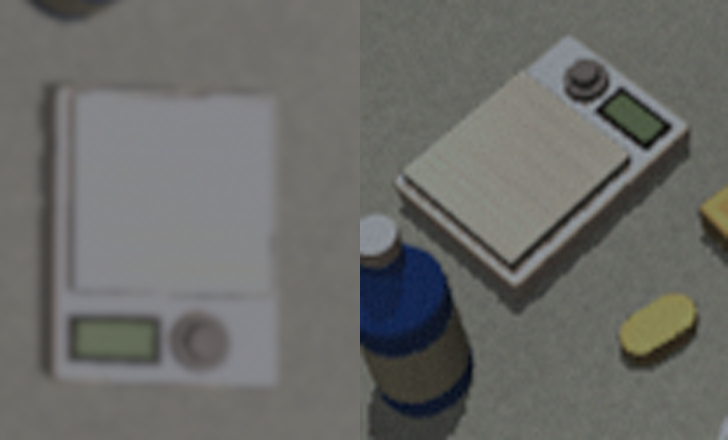

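The left crop (top view) shows the pan with its middle near (174,193) and the tare button at (202,341). The right crop (scene view) shows the pan middle near (518,168) and the button at (587,75).

```bash
python3 - <<'E'
from h import *
c=cap("top"); print(ray(c,[468.2,198],42),ray(c,[475.2,235],47),ray(c,[201,209.1],139))
c=cap("scene"); print(ray(c,[210.1,142],42),ray(c,[229.9,118.6],47),ray(c,[431,249],139))
go(612,20,240,180)
E
```

```text
[[ 551.7959699  -381.70696828]] [[ 440.38852839 -395.74379459]] [[523.30177711 397.55752126]]
[[ 555.27733495 -370.65541623]] [[ 443.12813148 -388.30666374]] [[525.8031788  399.77175345]]
shift [-572.5 -307.9   -8.7]  turn -0.330 | psi 161.1 tcp [170.1 496.7 231.3] j6 -0.22 t 1.8
```

```bash
python3 -m pendant '-.0573 -.0308 -.001 0;-.0573 -.0308 -.001 0;-.0573 -.0308 -.001 0;-.0573 -.0308 -.001 0;-.0573 -.0308 -.001 0;-.0573 -.0308 -.001 0;-.0573 -.0308 -.001 0;-.0573 -.0308 -.001 0;-.0573 -.0308 -.001 0;-.0573 -.0308 -.001 0' 1 60; python3 -m pendant '0 0 0 -.165;0 0 0 -.165;0 0 0 0;0 0 0 0'
python3 - <<'E'
from h import *
c=cap("wrist","w1"); print(c["pose"].round(2).tolist(),c["vertical_fov"])
print(models.boxes_of("wrist","bowl")); go(612,95,30,180)
E
```

```text
time_s: 3.0
eef_pos: [596.2, 36.8, 241.0]
ee_rot: [0.0, 0.164, 0.986, 0.0]
force: [0.1, 0.9, 0.6]
grip_width: 1.001
grip_force: 0.0
time_s: 3.5
eef_pos: [594.9, 38.6, 240.9]
ee_rot: [-0.0, 0.001, 1.0, -0.0]
force: [0.4, -0.2, 0.1]
grip_width: 0.999
grip_force: 0.0
[[0.0, 0.95, 0.33, 511.85], [1.0, -0.0, -0.0, 37.94], [0.0, 0.33, -0.95, 383.75], [0.0, 0.0, 0.0, 1.0]] 64.14306012951432
[{'at': [619.4, 19.7, 16.4], 'p': 0.62}, {'at': [569.2, -298.3, 24.8], 'p': 0.3}]
shift [-16.9  56.4 211. ]  turn -0.002 | psi 179.9 tcp [595.   38.7 241. ] j6 -1.7 t 3.6
```

View pics/w1.png

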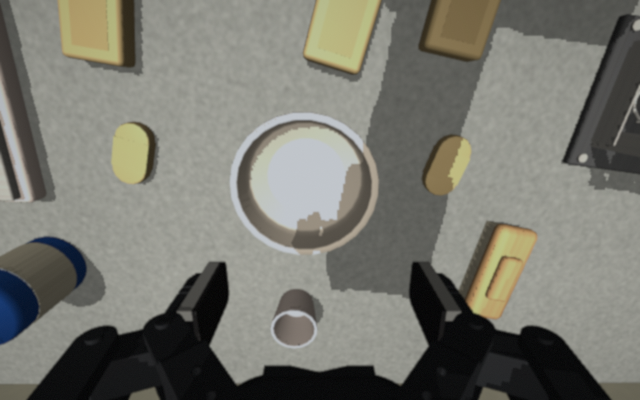

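The wrist view shows the bowl rim as an ellipse spanning columns 230 to 379 and rows 112 to 252, with nothing near its right (+y) wall. The ends are at (131,152) and (448,165).

```bash
python3 - <<'E'
from h import *
c=cap("wrist"); p=ray(c,[[230,182],[379,182],[304.5,112.5],[304.5,252.5]],58); print(p.round(1)); x,y=(p[2,0]+p[3,0])/2,(p[0,1]+p[1,1])/2; print(x,y)
print(blobs(c,(18,60,60),(35,255,255),18,300))
go(x,y+75,28,180)
E
```

```text
[[605.7 -56.3]
 [606.  101.8]
 [534.5  23.9]
 [689.9  21.4]]
612.1732945768202 22.778793559738446
[(746, 277, 132, 51, -11.6, [502.0, 271.0]), (598, 188, 72, 43, -15.4, [447.0, 164.0]), (582, -179, 74, 43, -12.4, [132.0, 152.0]), (451, 182, 64, 58, 78.0, [462.0, 26.0]), (455, 60, 74, 63, -16.3, [342.0, 31.0]), (454, -195, 65, 62, 80.9, [93.0, 30.0])]
shift [-17.2  59.2 213. ]  turn -0.001 | psi 179.9 tcp [594.9  38.6 241. ] j6 -1.7 t 3.6
```

```bash
python3 -m pendant '-.0172 .0592 0 0;0 0 .053 0;0 0 .053 0;0 0 .053 0;0 0 .054 0;0 0 0 0'; python3 -m pendant '0 0 0 0;0 0 0 0;0 0 0 0;0 0 0 0;0 0 0 0;0 0 0 0' 0 60; python3 -m pendant '0 0 -.03 0;0 0 -.03 0;0 0 -.04 0;0 0 0 0'
python3 -c "
from h import *
cap('wrist','w2'); print(ctrl.sense()['joints']); go(553,-301,None,180)"
```

```text
time_s: 4.4
eef_pos: [609.9, 97.8, 24.6]
ee_rot: [-0.004, 0.0, 1.0, 0.0]
force: [0.4, 0.4, 0.2]
grip_width: 1.005
grip_force: 0.0
time_s: 5.15
eef_pos: [612.5, 97.2, 29.7]
ee_rot: [0.001, 0.0, 1.0, -0.001]
force: [-5.1, -1.0, 12.3]
grip_width: 0.126
grip_force: 58.0
time_s: 5.65
eef_pos: [613.4, 97.8, 130.6]
ee_rot: [0.003, -0.0, 1.0, 0.0]
force: [0.7, 1.0, -3.5]
grip_width: 0.075
grip_force: 60.9
[-3.03994608e-02  6.09051706e-01  1.32534156e+00  2.13212514e-04
  1.20611122e+00 -1.60140786e+00]
shift [ 5.930e+01 -3.988e+02 -1.000e-01]  turn 0.000 | psi -180.0 tcp [612.3  97.8 128.2] j6 -1.6 t 5.7
```

View pics/w2.png

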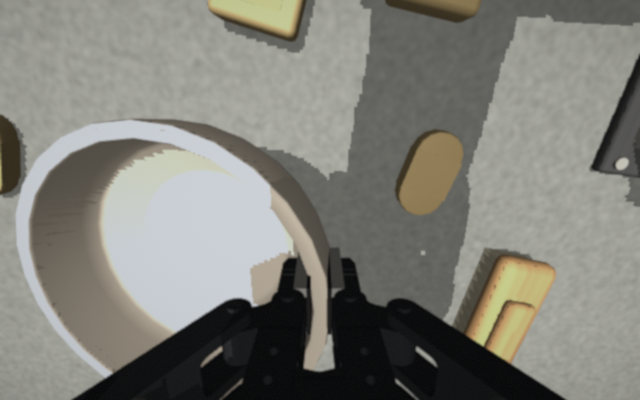

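The wrist view shows the bowl pinched at its +y wall near (318,290) and lifted. It may be tilted a little, so I'll carry it over and check.

```bash
python3 -m pendant '.0059 -.0399 0 0;.0059 -.0399 0 0;.0059 -.0399 0 0;.0059 -.0399 0 0;.0059 -.0399 0 0;.0059 -.0399 0 0;.0059 -.0399 0 0;.0059 -.0399 0 0;.0059 -.0399 0 0;.0059 -.0399 0 0' 0 80;python3 -m pendant '0 0 0 0;0 0 0 0;0 0 0 0'
python3 -c "
from h import *
c=cap('scene'); s=c['color'][70:230,130:310,::-1]; w=cap('wrist')['color'][:,:,::-1]
cv2.imwrite('pics/s3.png',np.hstack([cv2.resize(s,(450,400),interpolation=cv2.INTER_CUBIC),cv2.resize(w[:,:540],(350,260)).copy() if 0 else cv2.copyMakeBorder(cv2.resize(w,(350,219)),0,181,0,0,cv2.BORDER_CONSTANT)]))
go(553,-301,None,180)"
```

```text
time_s: 6.95
eef_pos: [552.1, -301.9, 125.4]
ee_rot: [-0.002, -0.0, 1.0, 0.001]
force: [1.0, -0.3, -1.5]
grip_width: 0.075
grip_force: 81.5
time_s: 7.32
eef_pos: [553.3, -300.1, 127.2]
ee_rot: [-0.0, -0.001, 1.0, 0.001]
force: [0.4, 0.1, -3.3]
grip_width: 0.08
grip_force: 81.5
shift [ 0.4 -0.6 -0. ]  turn 0.001 | psi -179.9 tcp [ 553.4 -300.4  127.7] j6 -2.26 t 7.4
```

View pics/s3.png

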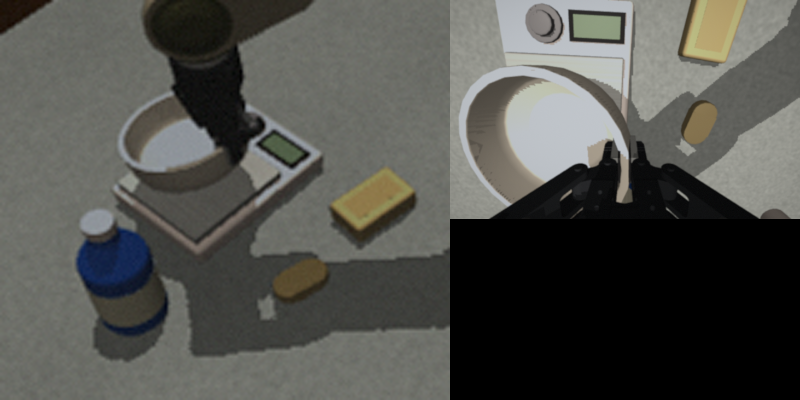

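The left picture shows the bowl roughly level over the pan. The right picture (wrist view) shows the button at (543,22), with the bowl over the pan. Lowering it now.

```bash
python3 -m pendant '0 0 .02 0;0 0 .02 0;0 0 .01 0;0 0 .003 0;0 0 .002 0;0 0 0 0'; python3 -c "
from h import *
c=cap('wrist'); b=models.boxes_of('wrist','tare_top'); print(b[:2],ray(c,[170,40],47),ctrl.sense()['force'])"
```

```text
time_s: 8.18
eef_pos: [556.6, -299.6, 80.3]
ee_rot: [0.004, -0.002, 1.0, -0.002]
force: [-7.9, 26.3, 42.7]
grip_width: 0.07
grip_force: 146.5
[{'at': [438.6, -396.9, 47.5], 'p': 0.6}] [[ 451.378737   -374.89699776]] [-7.60087856 26.81436325 42.73249761]
```

```bash
python3 -m pendant '0 0 -.004 0;0 0 0 0'; python3 -m pendant '0 0 0 0;0 0 0 0' 0 20; python3 -m pendant '0 0 0 0;0 0 0 0;0 0 0 0' 0.3; python3 -m pendant '0 0 0 0;0 0 -.03 0;0 0 -.04 0;0 0 -.05 0; 0 0 -.05 0;0 0 0 0;0 0 0 0'
python3 -c "
from h import *
c=cap('wrist','w4');cap('top');cap('scene'); 
for n in ['wrist','top','scene']:print(models.boxes_of(n,'bowl')[:1],models.boxes_of(n,'tare_top')[:1],models.boxes_of(n,'pan')[:1])"
```

```text
time_s: 8.52
eef_pos: [556.2, -301.1, 83.5]
ee_rot: [0.004, -0.001, 1.0, -0.003]
force: [-5.7, 17.7, 33.0]
grip_width: 0.075
grip_force: 122.1
time_s: 8.78
eef_pos: [556.2, -301.0, 83.3]
ee_rot: [0.004, -0.001, 1.0, -0.003]
force: [-5.5, 17.3, 35.0]
grip_width: 0.074
grip_force: 123.2
time_s: 9.15
eef_pos: [553.2, -301.2, 76.6]
ee_rot: [-0.0, -0.0, 1.0, 0.0]
force: [-0.8, 0.1, 0.0]
grip_width: 0.3
grip_force: 0.0
time_s: 10.02
eef_pos: [553.0, -301.2, 245.8]
ee_rot: [-0.001, -0.0, 1.0, 0.001]
force: [0.0, -0.0, 0.5]
grip_width: 0.302
grip_force: 0.0
[{'at': [566.1, -379.7, 61.8], 'p': 0.66}] [] [{'at': [453.4, -371.7, 29.5], 'p': 0.59}]
[{'at': [592.4, -341.3, 82.4], 'p': 0.6}] [{'at': [732.5, 260.5, 44.0], 'p': 0.38}] [{'at': [521.6, 393.8, 137.9], 'p': 0.67}]
[{'at': [555.0, -385.3, 70.4], 'p': 0.74}] [{'at': [443.8, -398.3, 42.6], 'p': 0.46}] [{'at': [525.2, -321.6, 26.7], 'p': 0.77}]
```

View pics/w4.png

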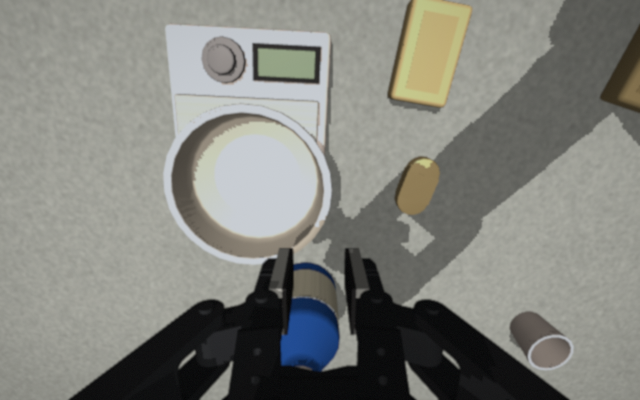

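The bowl stands on the pan. Its rim spans columns 164 to 331 and rows 103 to 265. The pan's near edge runs from (176,95) to (318,101), and the button is at (221,58).

```bash
python3 -c "
from h import *
c=cap('wrist')
p=ray(c,[[164,183],[331,183],[247.5,103],[247.5,265]],100);print('rim',p.round(),(p[0,1]+p[1,1])/2,(p[2,0]+p[3,0])/2)
q=ray(c,[[176,95],[319,101]],42);print('edge',q.round(1)); e=(q[1]-q[0]);n=e/np.linalg.norm(e);n=np.array([n[1],-n[0]]);print(np.linalg.norm(e),'pan',q.mean(0)+75*n)
b=ray(c,[221,57],47)[0];print('btn',b); go(b[0],b[1],None,180)
print(ctrl.sense()['joints'].round(2))
"
```

```text
rim [[ 555. -448.]
 [ 555. -290.]
 [ 482. -364.]
 [ 643. -376.]] -369.3218973585931 562.6386595963733
edge [[ 476.8 -450. ]
 [ 482.7 -301.8]]
148.3354917802638 pan [ 554.6719483  -378.87760969]
btn [ 441.04264286 -398.36032409]
shift [112.2 -97.1   0. ]  turn 0.000 | psi -180.0 tcp [ 553.3 -301.3  246.9] j6 -2.26 t 10.7
[-0.68  0.54  1.12 -0.    1.48 -2.26]
```

```bash
python3 -m pendant '.0561 -.0486 0 0;.0561 -.0485 0 0;0 0 .05 0;0 0 .05 0;0 0 .05 0;0 0 .03 0;0 0 0 0' 0; python3 -c "
from h import *
go(441,-398,41,180)"
```

```text
time_s: 11.55
eef_pos: [458.0, -382.3, 65.2]
ee_rot: [-0.001, -0.0, 1.0, 0.002]
force: [-0.3, 0.3, -0.7]
grip_width: 0.005
grip_force: 0.0
shift [ 17.  -15.8  24.2]  turn 0.000 | psi -180.0 tcp [ 458.  -382.3   65.2] j6 -2.46 t 11.6
```

```bash
python3 -m pendant '.017 -.0158 0 0;0 0 0 0;0 0 .018 0;0 0 .004 0;0 0 .003 0;0 0 0 0;0 0 0 0';python3 -m pendant '0 0 -.03 0;0 0 -.05 0;0 0 -.05 0;0 0 -.05 0;0 0 0 0' 1; python3 -c "
from h import *
cap('wrist','w5');go(436,-183,200,170)"
```

```text
time_s: 12.42
eef_pos: [442.0, -398.5, 42.1]
ee_rot: [0.0, -0.0, 1.0, 0.0]
force: [0.1, 3.4, 4.5]
grip_width: -0.0
grip_force: 2.1
time_s: 13.05
eef_pos: [442.8, -400.1, 225.8]
ee_rot: [0.002, -0.0, 1.0, -0.003]
force: [-0.9, 0.4, -1.2]
grip_width: 1.002
grip_force: 0.0
shift [  6.1 216.4  22.5]  turn 0.175 | psi -180.0 tcp [ 442.1 -399.3  223. ] j6 -2.5 t 13.1
```

View pics/w5.png

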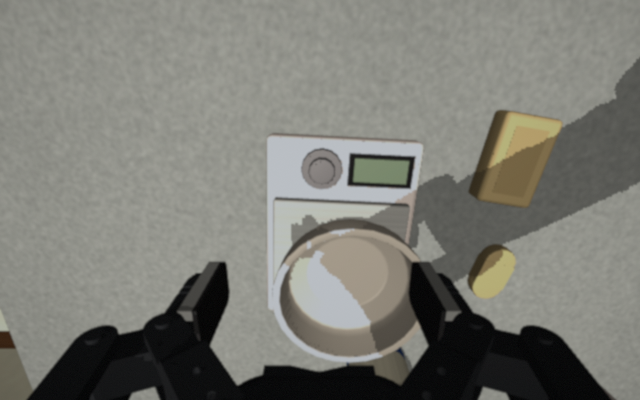

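The wrist view shows the bowl on the pan and the button at (321,168). The press reached 4.5 N with a sideways component, so I'll press once more, a bit deeper, while the bowl is empty.

```bash
python3 -m pendant '.001 0 .05 0;0 .001 .05 0;0 0 .045 0;0 0 .02 0;0 0 0 0;0 0 0 0' 0; python3 -m pendant '0 0 .01 0;0 0 .004 0;0 0 .003 0;0 0 .001 0;0 0 0 0;0 0 0 0'; python3 -m pendant '0 0 -.03 0;0 0 -.05 0;0 0 -.05 0;0 0 -.05 0;0 0 0 0' 1; python3 -c "
from h import *
go(436,-183,200,170)"
```

```text
time_s: 13.85
eef_pos: [440.9, -398.1, 57.3]
ee_rot: [0.0, -0.0, 1.0, -0.0]
force: [0.4, -0.7, -0.7]
grip_width: -0.004
grip_force: 0.0
time_s: 14.6
eef_pos: [441.0, -398.3, 41.7]
ee_rot: [0.0, -0.0, 1.0, -0.001]
force: [-6.7, 6.8, 23.9]
grip_width: -0.005
grip_force: 11.9
time_s: 15.22
eef_pos: [441.6, -398.9, 222.9]
ee_rot: [0.002, -0.0, 1.0, -0.003]
force: [0.3, -0.5, -0.4]
grip_width: 0.998
grip_force: 0.0
shift [  5.6 216.   21.5]  turn 0.175 | psi -180.0 tcp [ 441.6 -398.9  222.9] j6 -2.5 t 15.2
```

```bash
python3 -m pendant '-.028 .0442 0 .087;0 0 0 0' ; python3 -c "
from h import *
go(570,-178,180,165)"
```

```text
time_s: 15.48
eef_pos: [469.7, -351.2, 217.9]
ee_rot: [-0.001, 0.042, 0.999, 0.001]
force: [-0.1, -0.4, -0.1]
grip_width: 1.003
grip_force: 0.0
shift [-85.4 181.   38.1]  turn 0.178 | psi 175.2 tcp [ 469.7 -351.2  217.9] j6 -2.33 t 15.5
```

```bash
python3 -m pendant '-.0213 .0452 .009 0;-.0213 .0452 .009 0;-.0213 .0452 .010 0;-.0215 .0454 .010 0;0 0 0 .178;0 0 0 0;0 0 0 0' ; cat >> h.py <<'E'
def ends(psi_z=18):
    c=cap("wrist")
    r=blobs(c,(14,70,40),(35,255,255),psi_z,300)
    for b in r: print(b)
E
python3 -c "
from h import *
ends();cap('wrist','w6');go(582,-178,1,165)"
```

```text
time_s: 16.35
eef_pos: [569.2, -181.6, 180.6]
ee_rot: [-0.0, 0.131, 0.991, 0.0]
force: [0.2, -0.6, -0.0]
grip_width: 0.999
grip_force: 0.0
(582, -180, 72, 38, -15.8, [324.0, 188.0])
(483, 52, 75, 18, 75.0, [560.0, 11.0])
(446, -189, 78, 63, -9.6, [273.0, 50.0])
shift [-11.4   6.7 179.8]  turn -0.002 | psi 164.9 tcp [ 569.2 -181.5  180.8] j6 -1.81 t 16.4
```

View pics/w6.png

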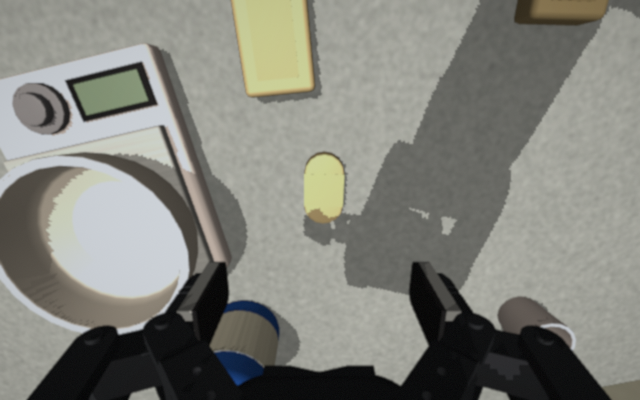

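The wrist view shows the end lined up with the tool at (324,188), with the jaws clear on both sides. Going down on it.

```bash
python3 -m pendant '-.0118 .005 0 0;0 0 .058 0;0 0 .058 0;0 0 .046 0;0 0 .017 0;0 0 0 0;0 0 0 0'; python3 -m pendant '0 0 0 0;0 0 0 0;0 0 0 0;0 0 0 0;0 0 0 0' 0 50;  python3 -m pendant '0 0 -.05 0;0 0 -.05 0;0 0 -.05 0;0 0 -.05 0;0 0 0 0;0 0 0 0';python3 -c "
from h import *
go(560,-370,None,165)"
```

```text
time_s: 17.32
eef_pos: [583.3, -179.7, 4.0]
ee_rot: [0.002, 0.132, 0.991, -0.001]
force: [-0.6, 0.6, 1.1]
grip_width: 0.997
grip_force: 0.0
time_s: 17.95
eef_pos: [582.6, -179.2, 2.7]
ee_rot: [0.001, 0.132, 0.991, -0.0]
force: [-1.1, 0.6, 6.5]
grip_width: 0.456
grip_force: 51.9
time_s: 18.7
eef_pos: [581.8, -178.8, 200.8]
ee_rot: [-0.001, 0.132, 0.991, 0.0]
force: [-1.1, -0.3, -0.1]
grip_width: 0.455
grip_force: 51.3
shift [-2.900e+01 -1.902e+02 -1.000e-01]  turn -0.003 | psi 164.8 tcp [ 581.8 -178.8  200.8] j6 -1.8 t 18.7
```

```bash
python3 -m pendant '-.0084 -.0524 0 0;-.0084 -.0524 0 0;-.0084 -.0524 0 0;-.0084 -.0523 0 0;0 0 0 0;0 0 .05 0;0 0 .05 0;0 0 .02 0;0 0 0 0;0 0 0 0'; python3 -m pendant '0 0 0 0;0 0 0 0;0 0 0 0' .62;  python3 -m pendant '0 0 -.05 0;0 0 -.05 0;0 0 -.05 0;0 0 0 0;0 0 0 0' 1;python3 -c "
from h import *
cap('wrist','w7');cap('top');print(models.boxes_of('wrist','end1'),models.boxes_of('top','end1'));go(582,190,240,165)"
```

```text
time_s: 19.95
eef_pos: [560.3, -389.8, 82.8]
ee_rot: [0.0, 0.132, 0.991, -0.0]
force: [-0.1, 0.3, -0.7]
grip_width: 0.456
grip_force: 51.2
time_s: 20.32
eef_pos: [559.9, -390.1, 82.3]
ee_rot: [0.0, 0.132, 0.991, -0.0]
force: [0.1, -0.1, -0.1]
grip_width: 0.62
grip_force: 0.0
time_s: 20.95
eef_pos: [559.6, -389.8, 230.9]
ee_rot: [-0.001, 0.132, 0.991, 0.0]
force: [0.4, 0.6, -0.2]
grip_width: 0.998
grip_force: 0.0
[{'at': [562.3, -386.3, 66.3], 'p': 0.95}] [{'at': [595.7, 187.1, 14.9], 'p': 0.8}, {'at': [555.4, -391.9, 66.7], 'p': 0.73}]
shift [130.2 565.5  -8.5]  turn -0.003 | psi 164.8 tcp [ 559.6 -389.9  230.6] j6 -2.09 t 21.1
```

View pics/w7.png

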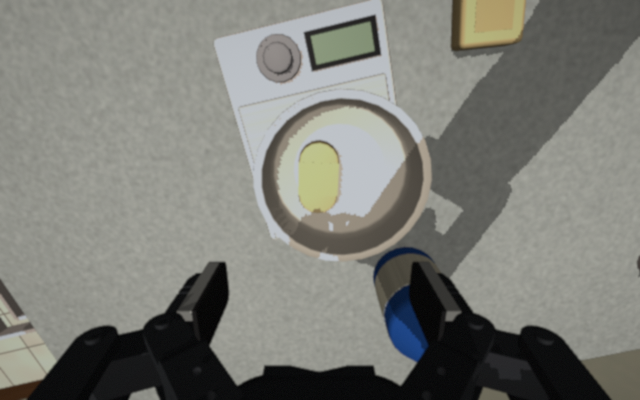

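The wrist view shows the first end flat in the bowl at (319,176). Next is the second end.

```bash
python3 -m pendant '.013 .0566 0 0;.013 .0566 0 0;.013 .0566 0 0;.013 .0566 0 0;.013 .0566 0 0;.013 .0566 0 0;.013 .0566 0 0;.013 .0566 0 0;.013 .0566 0 0;.013 .0566 0 0'; python3 -m pendant '0 0 .02 0;0 0 .02 0;0 0 0 0;0 0 0 0'; python3 -c "
from h import *
ends();go(597,189,1,162)"
```

```text
time_s: 22.4
eef_pos: [582.2, 192.1, 231.4]
ee_rot: [-0.0, 0.132, 0.991, -0.0]
force: [0.1, -0.1, 0.3]
grip_width: 0.998
grip_force: 0.0
time_s: 22.9
eef_pos: [582.8, 190.1, 192.6]
ee_rot: [0.0, 0.132, 0.991, 0.0]
force: [-0.0, 0.4, 0.3]
grip_width: 1.0
grip_force: 0.0
(746, 266, 143, 54, -11.5, [414.0, 280.0])
(598, 190, 74, 38, -18.0, [323.0, 186.0])
(442, 63, 102, 71, -16.4, [144.0, 61.0])
(449, 180, 63, 61, 77.8, [268.0, 35.0])
shift [-13.7   2.5 191.9]  turn 0.049 | psi 164.8 tcp [582.9 190.1 192.8] j6 -1.18 t 22.9
```

```bash
python3 -m pendant '-.0145 .0037 0 .05;0 0 .06 0;0 0 .06 0;0 0 .052 0;0 0 .018 0;0 0 0 0;0 0 0 0'; python3 -m pendant '0 0 0 0;0 0 0 0;0 0 0 0;0 0 0 0;0 0 0 0' 0 50;  python3 -m pendant '0 0 -.05 0;0 0 -.05 0;0 0 -.05 0;0 0 -.05 0;0 0 0 0;0 0 0 0';python3 -c "
from h import *
go(560,-348,None,165)"
```

```text
time_s: 23.82
eef_pos: [599.0, 190.2, 4.5]
ee_rot: [0.002, 0.157, 0.988, 0.001]
force: [-0.2, 0.3, 0.2]
grip_width: 0.999
grip_force: 0.0
time_s: 24.45
eef_pos: [597.9, 190.1, 2.7]
ee_rot: [0.001, 0.157, 0.988, 0.0]
force: [-1.7, -0.4, 5.9]
grip_width: 0.453
grip_force: 51.9
time_s: 25.2
eef_pos: [597.0, 189.9, 200.8]
ee_rot: [-0.001, 0.157, 0.988, -0.0]
force: [0.2, -0.5, -0.8]
grip_width: 0.457
grip_force: 51.2
shift [-1.314e+02 -5.229e+02  2.000e-01]  turn -0.053 | psi 162.0 tcp [597.  189.9 200.8] j6 -1.13 t 25.2
```

```bash
python3 -m pendant '-.0131 -.0523 0 0;-.0131 -.0523 0 0;-.0131 -.0523 0 0;-.0131 -.0523 0 0;-.0131 -.0523 0 0;-.0131 -.0523 0 0;-.0131 -.0523 0 0;-.0131 -.0523 0 0;-.0131 -.0523 0 0;-.0131 -.0523 0 0';  python3 -m pendant '0 0 0 -.053;0 0 0 0;0 0 0 0'; python3 -c "
from h import *
go(560,-348,82,165)"
```

```text
time_s: 26.45
eef_pos: [559.3, -349.2, 199.9]
ee_rot: [-0.001, 0.157, 0.988, 0.001]
force: [0.7, 0.3, -0.7]
grip_width: 0.455
grip_force: 51.1
time_s: 26.82
eef_pos: [560.1, -347.1, 201.1]
ee_rot: [-0.001, 0.131, 0.991, 0.0]
force: [0.7, -0.1, -0.6]
grip_width: 0.454
grip_force: 51.2
shift [ -0.3  -1.  119.1]  turn -0.000 | psi 165.0 tcp [ 560.1 -347.1  201.1] j6 -2.04 t 26.8
```

```bash
python3 -m pendant '0 0 .05 0;0 0 .05 0;0 0 .018 0;0 0 0 0;0 0 0 0'; python3 -m pendant '0 0 0 0;0 0 0 0;0 0 0 0' .62;  python3 -m pendant '0 0 -.05 0;0 0 -.05 0;0 0 -.05 0;0 0 0 0;0 0 0 0' 1;python3 -c "
from h import *
cap('wrist','w8');print(models.boxes_of('wrist','end1'));go(430,-183,200,170)"
```

```text
time_s: 27.45
eef_pos: [561.0, -348.4, 86.3]
ee_rot: [0.002, 0.13, 0.991, -0.001]
force: [-0.6, -1.1, -1.3]
grip_width: 0.456
grip_force: 51.1
time_s: 27.82
eef_pos: [560.2, -347.9, 84.3]
ee_rot: [0.0, 0.131, 0.991, -0.0]
force: [0.0, -0.2, 0.1]
grip_width: 0.623
grip_force: 0.0
time_s: 28.45
eef_pos: [559.8, -347.7, 233.0]
ee_rot: [-0.001, 0.131, 0.991, 0.0]
force: [0.6, 0.2, -1.5]
grip_width: 1.0
grip_force: 0.0
[{'at': [557.2, -348.4, 66.5], 'p': 0.86}, {'at': [564.4, -385.6, 64.5], 'p': 0.79}]
shift [167.8 125.3  32.8]  turn -0.087 | psi 165.0 tcp [ 559.7 -347.5  232.2] j6 -2.04 t 28.6
```

Both ends lie in the bowl. Now the bars.

```bash
python3 -m pendant '.042 .0313 .008 0;.042 .0313 .008 0;.042 .0313 .008 0;.042 .0313 .008 0;0 0 0 -.087;0 0 0 0;0 0 0 0';python3 -c "
from h import *
ends(30);go(436,-183,0,170)"
```

```text
time_s: 29.42
eef_pos: [430.3, -183.7, 201.6]
ee_rot: [-0.0, 0.088, 0.996, 0.0]
force: [-0.1, -1.0, 0.4]
grip_width: 1.002
grip_force: 0.0
(561, -417, 66, 27, -61.7, [148.0, 313.0])
(434, -186, 99, 61, -9.7, [318.0, 175.0])
(466, 51, 98, 75, -16.5, [556.0, 164.0])
shift [ -5.5   1.7 201.6]  turn -0.002 | psi 169.9 tcp [ 430.4 -183.8  201.6] j6 -2.05 t 29.5
```

```bash
python3 -m pendant '-.0047 -.0004 0 0;0 0 .06 0;0 0 .06 0;0 0 .06 0;0 0 .022 0;0 0 0 0;0 0 0 0'; python3 -m pendant '0 0 0 0;0 0 0 0;0 0 0 0;0 0 0 0;0 0 0 0' 0 60;  python3 -m pendant '0 0 -.06 0;0 0 -.06 0;0 0 -.06 0;0 0 -.06 0;0 0 0 0;0 0 0 0';python3 -c "
from h import *
go(505,250,None,172)"
```

```text
time_s: 30.35
eef_pos: [435.5, -185.2, 0.9]
ee_rot: [0.001, 0.087, 0.996, -0.001]
force: [-1.1, 0.0, 0.4]
grip_width: 0.999
grip_force: 0.0
time_s: 30.98
eef_pos: [435.3, -185.0, 1.2]
ee_rot: [0.001, 0.087, 0.996, -0.001]
force: [-1.9, 1.0, 8.1]
grip_width: 0.71
grip_force: 66.2
time_s: 31.72
eef_pos: [434.3, -184.3, 239.0]
ee_rot: [-0.001, 0.087, 0.996, 0.0]
force: [-0.3, -0.2, -2.4]
grip_width: 0.713
grip_force: 67.7
shift [5.900e+00 4.399e+02 3.000e-01]  turn -0.035 | psi 170.0 tcp [ 434.3 -184.3  239. ] j6 -2.05 t 31.7
```

```bash
python3 -m pendant '.0007 .055 0 0;.0007 .055 0 0;.0007 .055 0 0;.0007 .055 0 0;.0007 .055 0 0;.0007 .055 0 0;.0007 .055 0 0;.0007 .055 0 0;0 .05 0 -.035'; python3 -m pendant '0 0 0 0;0 0 0 0;0 0 0 0'; python3 -c "
from h import *
go(524,398,None,172); c=cap('wrist','w9'); print(c['pose'].round(3).tolist())
for q in ['dispenser','platform','catch_far','mouth']: print(q,models.boxes_of('wrist',q)[:3])"
```

```text
time_s: 32.85
eef_pos: [513.8, 300.6, 237.5]
ee_rot: [-0.002, 0.069, 0.998, -0.001]
force: [1.3, 0.2, -2.4]
grip_width: 0.715
grip_force: 67.6
time_s: 33.22
eef_pos: [514.4, 297.8, 239.4]
ee_rot: [-0.001, 0.071, 0.998, -0.0]
force: [0.2, 1.2, -1.9]
grip_width: 0.714
grip_force: 67.6
shift [ 4.600e+00  1.005e+02 -1.000e-01]  turn -0.002 | psi 171.9 tcp [514.4 297.8 239.4] j6 -1.1 t 33.2
[[0.141, 0.936, 0.322, 432.309], [0.99, -0.133, -0.046, 308.755], [-0.0, 0.325, -0.946, 382.296], [0.0, 0.0, 0.0, 1.0]]
dispenser [{'at': [461.5, 571.5, 19.6], 'p': 0.95}, {'at': [364.8, 398.2, 12.1], 'p': 0.86}, {'at': [505.3, 396.5, 142.2], 'p': 0.8}]
platform [{'at': [524.1, 391.4, 135.2], 'p': 0.62}]
catch_far [{'at': [573.1, 390.9, 144.6], 'p': 0.88}]
mouth [{'at': [463.6, 572.6, 17.6], 'p': 0.68}, {'at': [364.7, 399.2, 11.5], 'p': 0.62}, {'at': [524.7, 394.5, 141.6], 'p': 0.29}]
```

View pics/w9.png

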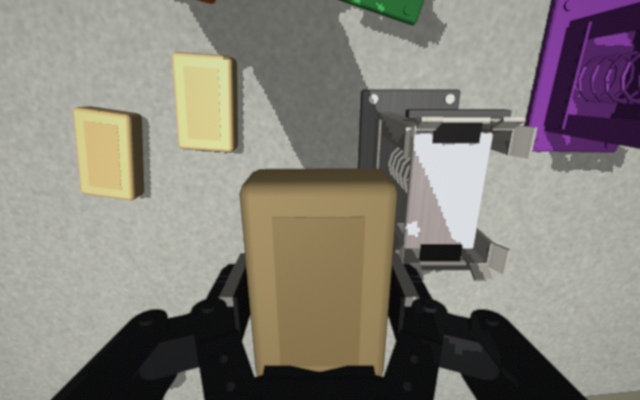

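The wrist view shows the bar level in the jaws. The dispenser's near catch has its inner edge at about (457,143) and the far catch's is at about (441,245), with the white platform between them.

```bash
python3 -c "
from h import *
c=cap('wrist')
p=ray(c,[[457,143],[441,245]],143); print(p,p.mean(0)); d=p[1]-p[0]; print(np.linalg.norm(d),np.degrees(np.arctan2(d[1],d[0])))
q=ray(c,[[434,133],[481,133],[419,253],[462,253]],143);print(q.round(1))
hole=ray(c,[[374,99],[450,99]],12);print('holes',hole)
m=p.mean(0);go(*m,None,172)"
```

```text
[[485.24815666 406.64161691]
 [569.44875048 393.37480128]] [527.34845357 400.00820909]
85.23935943492812 -8.954026080772275
[[475.4 389.7]
 [480.3 424.3]
 [574.4 374.8]
 [579.5 410.8]]
holes [[452.0562696  368.62960637]
 [463.87133963 452.15994764]]
shift [  1.5 102.3   0. ]  turn -0.001 | psi 172.0 tcp [514.5 298.5 240. ] j6 -1.1 t 33.5
```

```bash
python3 -m pendant '.0013 .0505 0 .009;.0013 .0505 0 0;0 0 0 0;0 0 .04 0;0 0 .03 0;0 0 0 0;0 0 0 0'; python3 -m pendant '0 0 .008 0;0 0 .006 0;0 0 0 0'; python3 -c "
from h import *
go(526,399,148,171.5);cap('wrist','w10')"
```

```text
time_s: 34.4
eef_pos: [527.1, 399.1, 171.8]
ee_rot: [0.001, 0.075, 0.997, 0.001]
force: [0.2, 0.2, -2.2]
grip_width: 0.715
grip_force: 67.5
time_s: 34.78
eef_pos: [526.2, 399.1, 155.4]
ee_rot: [-0.0, 0.074, 0.997, -0.0]
force: [0.5, 0.7, -2.4]
grip_width: 0.719
grip_force: 67.5
shift [ 0.2 -0.1  7.4]  turn -0.000 | psi 171.5 tcp [526.2 399.1 155.4] j6 -0.95 t 34.8
```

View pics/w10.png

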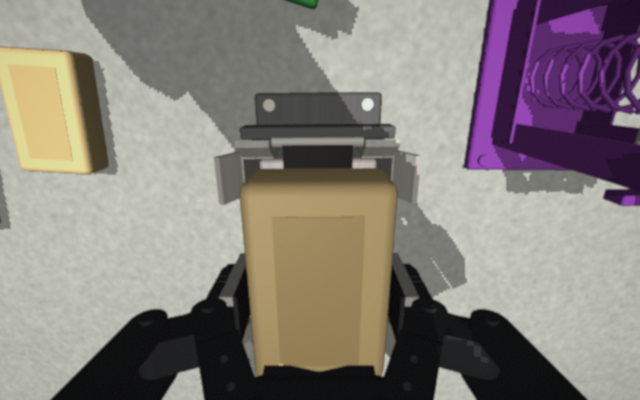

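The bar is centred between the flared lips. The plate's holes at (269,105) and (367,105) put the middle at column 318, against 319 for the bar, and there is no contact force. Lowering on.

```bash
python3 -m pendant '0 0 .005 0;0 0 .003 0;0 0 .002 0;0 0 0 0'; python3 -m pendant '0 0 0 0;0 0 0 0' 1;  python3 -m pendant '0 0 0 0;0 0 -.03 0;0 0 -.03 0;0 0 -.02 0;0 0 0 0;0 0 0 0' 1; python3 -c "
from h import *
go(526,399,148,171.5);cap('wrist','w11')"
```

```text
time_s: 35.33
eef_pos: [526.5, 399.2, 146.3]
ee_rot: [0.0, 0.074, 0.997, 0.0]
force: [-1.0, -1.0, 1.0]
grip_width: 0.715
grip_force: 68.1
time_s: 35.58
eef_pos: [526.5, 399.3, 146.1]
ee_rot: [0.0, 0.074, 0.997, 0.0]
force: [-0.4, -0.1, 0.2]
grip_width: 1.001
grip_force: 0.0
time_s: 36.33
eef_pos: [526.1, 399.0, 224.6]
ee_rot: [-0.001, 0.074, 0.997, -0.0]
force: [0.5, -0.6, -0.6]
grip_width: 0.998
grip_force: 0.0
shift [ 0.   0.  76.6]  turn -0.000 | psi 171.5 tcp [526.1 399.  224.6] j6 -0.95 t 36.3
```

View pics/w11.png

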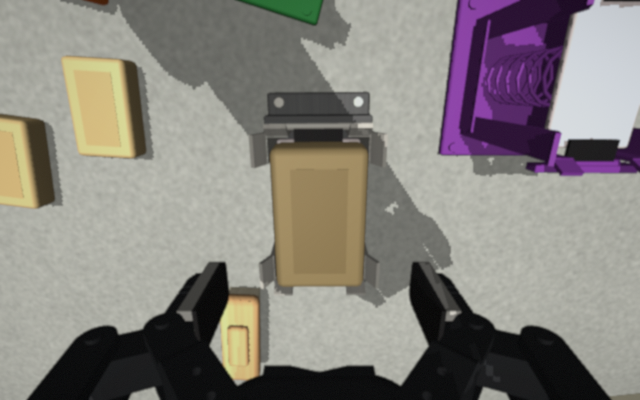

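The bar rests squarely in the mouth at (320,215). I'll push it down with shut fingers.

```bash
python3 -m pendant '0 0 0 0;0 0 0 0;0 0 .04 0;0 0 .015 0;0 0 .012 0;0 0 .012 0;0 0 .012 0;0 0 0 0' 0; python3 -m pendant '0 0 .006 0;0 0 .004 0;0 0 .003 0;0 0 0 0;0 0 0 0';  python3 -m pendant '0 0 -.03 0;0 0 -.04 0;0 0 -.03 0;0 0 0 0' ; python3 -c "
from h import *
cap('wrist','w12')
go(438,60,224,163)"
```

```text
time_s: 37.38
eef_pos: [526.5, 399.2, 135.0]
ee_rot: [-0.0, 0.074, 0.997, -0.0]
force: [-1.1, -0.1, 0.8]
grip_width: 0.004
grip_force: 0.0
time_s: 38.0
eef_pos: [526.7, 399.3, 122.3]
ee_rot: [0.0, 0.074, 0.997, 0.0]
force: [1.0, -1.0, 4.9]
grip_width: 0.004
grip_force: 2.4
time_s: 38.5
eef_pos: [526.8, 399.5, 223.6]
ee_rot: [0.001, 0.074, 0.997, 0.001]
force: [0.6, 0.9, 0.5]
grip_width: 0.003
grip_force: 0.0
shift [  37.  -348.5   -2.4]  turn 0.148 | psi 171.5 tcp [526.3 399.2 221.5] j6 -0.95 t 38.5
```

View pics/w12.png

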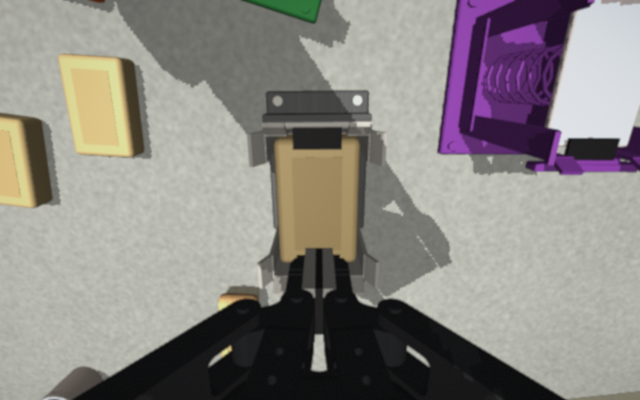

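The near catch has sprung back over the bar at (317,138), and the fingers hide the far one. I'll check it from the next pose.

```bash
python3 -m pendant '.0137 -.0451 .004 0;.0137 -.0451 .004 0;.0137 -.0451 .004 0;.0137 -.0451 .004 0;.0137 -.0451 .004 0;0 0 0 .06;0 0 0 0;0 0 0 0' 1;python3 -c "
from h import *
ends(30);cap('wrist','w13');
for q in ['catch_far','catch_near']: print(q,models.boxes_of('wrist',q)[:3])
go(431,186,-2,168)"
```

```text
time_s: 39.55
eef_pos: [425.0, 186.6, 201.1]
ee_rot: [-0.001, 0.103, 0.995, -0.0]
force: [0.7, -0.3, 0.6]
grip_width: 1.0
grip_force: 0.0
(626, 470, 161, 95, 6.2, [604.0, 284.0])
(466, 64, 105, 64, -16.3, [216.0, 231.0])
(428, 185, 99, 60, -12.0, [318.0, 176.0])
catch_far [{'at': [571.8, 394.4, 144.6], 'p': 0.95}, {'at': [338.2, 374.8, 147.1], 'p': 0.75}, {'at': [678.3, 256.8, 15.4], 'p': 0.36}]
catch_near [{'at': [477.4, 393.8, 145.9], 'p': 0.65}, {'at': [423.1, 188.2, 27.4], 'p': 0.32}]
shift [ -5.9   0.7 203.6]  turn 0.002 | psi 168.1 tcp [425.2 186.6 201.6] j6 -1.2 t 39.8
```

View pics/w13.png

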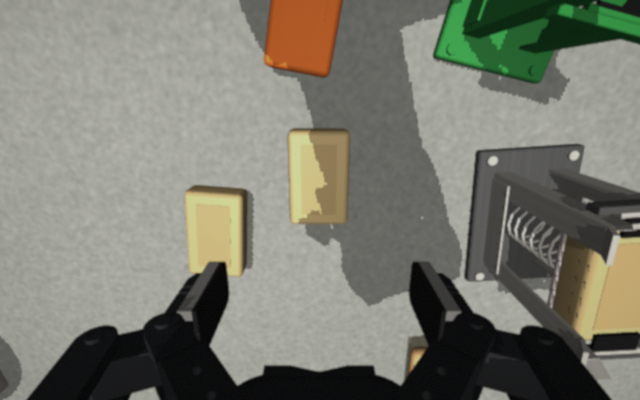

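I miscounted: that makes 16 pictures viewed, over the limit of 14, so I won't view any more and will check by numbers only. The last one shows the bar in the dispenser with both dark catches level, at about (615,195) and (612,342). The other loose bar has been knocked from x = 442 to about 466. I'm taking the bar under the gripper.

```bash
python3 -m pendant '-.0034 -.0003 0 0;0 0 .06 0;0 0 .06 0;0 0 .06 0;0 0 .022 0;0 0 0 0;0 0 0 0'; python3 -m pendant '0 0 0 0;0 0 0 0;0 0 0 0;0 0 0 0;0 0 0 0' 0 60;  python3 -m pendant '0 0 -.06 0;0 0 -.06 0;0 0 -.06 0;0 0 -.06 0;0 0 0 0;0 0 0 0';python3 -c "
from h import *
go(526,399,None,171.5)"
```

```text
time_s: 40.62
eef_pos: [429.4, 185.5, 1.0]
ee_rot: [0.001, 0.104, 0.995, 0.0]
force: [-0.2, 0.1, 1.4]
grip_width: 1.001
grip_force: 0.0
time_s: 41.25
eef_pos: [429.2, 185.5, 1.2]
ee_rot: [0.001, 0.104, 0.995, 0.0]
force: [-2.4, -1.2, 8.8]
grip_width: 0.711
grip_force: 66.0
time_s: 42.0
eef_pos: [427.9, 185.2, 239.0]
ee_rot: [-0.001, 0.104, 0.995, -0.0]
force: [0.1, 1.1, -2.5]
grip_width: 0.716
grip_force: 67.7
shift [-5.170e+01  2.295e+02 -2.000e-01]  turn -0.060 | psi 168.0 tcp [427.9 185.2 239. ] j6 -1.21 t 42.0
```

```bash
python3 -m pendant '-.0103 .0459 0 0;-.0103 .0459 0 0;-.0103 .0459 0 0;-.0103 .0459 0 0;-.0105 .0459 0 0;0 0 0 -.06;0 0 0 0;0 0 0 0';python3 -c "
from h import *
def ext(c):
    m=cv2.inRange(cv2.cvtColor(c,cv2.COLOR_RGB2HSV),np.array((14,60,30)),np.array((35,255,255)))
    n,l,st,_=cv2.connectedComponentsWithStats(m); i=1+st[1:,4].argmax(); return st[i]
print(ext(cv2.imread('pics/w9.png')[:,:,::-1]),ext(cap('wrist')['color']))
go(526,399,172,171.5)"
```

```text
time_s: 43.0
eef_pos: [526.4, 398.6, 239.0]
ee_rot: [-0.001, 0.075, 0.997, -0.0]
force: [-0.2, -0.5, -1.8]
grip_width: 0.715
grip_force: 67.6
[  240   168   158   209 28731] [  241   132   157   245 31354]
shift [ 0.5  0.3 67.5]  turn -0.002 | psi 171.4 tcp [526.5 398.7 239.5] j6 -0.95 t 43.0
```

```bash
python3 -m pendant '.0005 .0003 0 0;0 0 .04 0;0 0 .027 0;0 0 0 0;0 0 .01 0;0 0 .007 0;0 0 0 0;0 0 0 0'; python3 -m pendant '0 0 .005 0;0 0 .003 0;0 0 .001 0;0 0 0 0'; python3 -c "
from h import *
go(526,399,146,171.5)"
```

```text
time_s: 44.05
eef_pos: [526.4, 399.6, 156.4]
ee_rot: [0.0, 0.074, 0.997, 0.0]
force: [0.6, 0.3, -1.9]
grip_width: 0.712
grip_force: 67.5
time_s: 44.55
eef_pos: [526.2, 399.5, 146.8]
ee_rot: [-0.0, 0.074, 0.997, -0.0]
force: [-0.6, -0.5, -0.8]
grip_width: 0.711
grip_force: 67.5
shift [ 0.1 -0.5  0.8]  turn -0.000 | psi 171.5 tcp [526.2 399.5 146.8] j6 -0.95 t 44.5
```

```bash
python3 -m pendant '0 0 0 0;0 0 0 0' 1;  python3 -m pendant '0 0 0 0;0 0 -.03 0;0 0 -.03 0;0 0 -.018 0;0 0 0 0;0 0 0 0'; cat >>h.py <<'E'
def ext(c):
    m=cv2.inRange(cv2.cvtColor(c,cv2.COLOR_RGB2HSV),np.array((14,60,30)),np.array((35,255,255)))[100:320,250:390]
    n,l,st,_=cv2.connectedComponentsWithStats(m); i=1+st[1:,4].argmax(); return st[i]
E
python3 -c "
from h import *
print(ext(cv2.imread('pics/w11.png')[:,:,::-1]),ext(cv2.imread('pics/w12.png')[:,:,::-1]),ext(cap('wrist','w14')['color'])); ends(175)
go(526,399,170,171.5)"
```

```text
time_s: 44.8
eef_pos: [526.4, 399.6, 147.4]
ee_rot: [0.0, 0.074, 0.997, 0.0]
force: [0.4, -0.2, 0.3]
grip_width: 1.002
grip_force: 0.0
time_s: 45.55
eef_pos: [525.9, 399.4, 223.8]
ee_rot: [-0.001, 0.074, 0.997, -0.0]
force: [-0.6, -0.1, -0.3]
grip_width: 1.001
grip_force: 0.0
[   19    41    99   146 13282] [  23   34   87  129 9292] [   19    36   100   152 13585]
(611, 326, 81, 29, -12.0, [241.0, 337.0])
(522, 399, 104, 61, -8.5, [319.0, 212.0])
(462, 227, 62, 31, -26.5, [23.0, 163.0])
shift [-0.2 -0.3 53.7]  turn -0.000 | psi 171.5 tcp [525.9 399.4 223.7] j6 -0.95 t 45.6
```

```bash
python3 -m pendant '0 0 0 0;0 0 0 0;0 0 .04 0;0 0 .015 0;0 0 .012 0;0 0 .012 0;0 0 .012 0;0 0 0 0' 0; python3 -m pendant '0 0 .006 0;0 0 .004 0;0 0 .003 0;0 0 0 0;0 0 0 0';  python3 -m pendant '0 0 -.03 0;0 0 -.04 0;0 0 -.03 0;0 0 0 0' ; python3 -c "
from h import *
print(ext(cap('wrist')['color']))
go(455,63,200,163.7)"
```

```text
time_s: 46.65
eef_pos: [526.2, 399.5, 133.8]
ee_rot: [-0.0, 0.074, 0.997, -0.0]
force: [0.5, -0.7, 0.6]
grip_width: 0.003
grip_force: 0.0
time_s: 47.28
eef_pos: [526.3, 399.6, 121.2]
ee_rot: [0.0, 0.074, 0.997, 0.0]
force: [-0.6, 0.9, 4.2]
grip_width: -0.001
grip_force: 2.3
time_s: 47.78
eef_pos: [526.7, 399.8, 222.6]
ee_rot: [0.001, 0.074, 0.997, 0.001]
force: [0.1, -0.1, -1.1]
grip_width: -0.0
grip_force: 0.0
[  21   30   87  135 9358]
shift [  20.5 -343.3   20.6]  turn 0.136 | psi 171.5 tcp [526.1 399.5 220.5] j6 -0.95 t 47.8
```

```bash
python3 -m pendant '.0034 -.0572 .003 0;.0034 -.0572 .003 0;.0034 -.0572 .003 0;.0034 -.0572 .003 0;.0034 -.0572 .003 0;.0034 -.0572 .003 0;0 0 0 .136;0 0 0 0;0 0 0 0' 1;python3 -c "
from h import *
ends(30);cap('top');
for n in ['wrist','top']:
  for q in ['catch_far','catch_near','bar1','end1']: print(n,q,[(np.round(d['at']).tolist(),round(d['p'],2)) for d in models.boxes_of(n,q)])
go(466,64,-2,163.7)"
```

```text
time_s: 48.95
eef_pos: [454.8, 63.6, 202.1]
ee_rot: [-0.001, 0.14, 0.99, -0.0]
force: [0.2, 0.1, -0.2]
grip_width: 1.0
grip_force: 0.0
(700, 273, 65, 58, -12.1, [544.0, 316.0])
(467, 61, 99, 61, -16.3, [320.0, 184.0])
wrist catch_far []
wrist catch_near [([510.0, -300.0, 28.0], 0.34)]
wrist bar1 [([460.0, 64.0, 29.0], 0.69), ([332.0, 199.0, 8.0], 0.59), ([685.0, 268.0, 34.0], 0.17)]
wrist end1 []
top catch_far [([573.0, 391.0, 147.0], 0.41)]
top catch_near [([240.0, 420.0, 145.0], 0.55), ([473.0, 409.0, 145.0], 0.54), ([416.0, 608.0, 144.0], 0.53)]
top bar1 [([269.0, 202.0, 27.0], 0.67), ([527.0, 390.0, 142.0], 0.61), ([520.0, 368.0, 101.0], 0.46)]
top end1 [([560.0, -347.0, 64.0], 0.89), ([559.0, -392.0, 67.0], 0.78)]
shift [-10.2   3.8 204.9]  turn 0.000 | psi 163.7 tcp [455.2  63.2 202.9] j6 -1.4 t 49.5
```

```bash
python3 -m pendant '-.0118 .0017 0 0;0 0 .06 0;0 0 .06 0;0 0 .06 0;0 0 .023 0;0 0 0 0;0 0 0 0'; python3 -m pendant '0 0 0 0;0 0 0 0;0 0 0 0;0 0 0 0;0 0 0 0' 0 60;  python3 -m pendant '0 0 -.06 0;0 0 -.06 0;0 0 -.06 0;0 0 -.06 0;0 0 0 0;0 0 0 0';python3 -c "
from h import *
go(526,399,None,171.5)"
```

```text
time_s: 50.32
eef_pos: [468.1, 61.3, 0.9]
ee_rot: [0.001, 0.142, 0.99, 0.0]
force: [-0.1, 0.4, -0.6]
grip_width: 1.0
grip_force: 0.0
time_s: 50.95
eef_pos: [467.7, 61.4, 1.2]
ee_rot: [0.001, 0.142, 0.99, 0.0]
force: [-2.2, 0.6, 7.8]
grip_width: 0.715
grip_force: 66.2
time_s: 51.7
eef_pos: [466.3, 61.5, 239.0]
ee_rot: [-0.001, 0.142, 0.99, -0.0]
force: [-1.4, 0.4, -2.2]
grip_width: 0.711
grip_force: 67.6
shift [ 37.5 340.7  -0. ]  turn -0.136 | psi 163.7 tcp [466.3  61.5 239. ] j6 -1.4 t 51.7
```

```bash
python3 -m pendant '.0062 .0568 0 0;.0062 .0568 0 0;.0062 .0568 0 0;.0062 .0568 0 0;.0062 .0568 0 0;.0063 .0568 0 0;0 0 0 -.136;0 0 0 0;0 0 0 0';python3 -c "
from h import *
print(ext(cap('wrist')['color']))
go(526,399,172,171.5)"
```

```text
time_s: 52.82
eef_pos: [526.8, 398.4, 239.0]
ee_rot: [-0.001, 0.076, 0.997, -0.0]
force: [0.5, -0.6, -1.5]
grip_width: 0.715
grip_force: 67.4
[    0    28   140   192 23286]
shift [ 1.   0.6 67.5]  turn -0.003 | psi 171.3 tcp [526.9 398.3 239.5] j6 -0.95 t 52.9
```

```bash
python3 -m pendant '.001 .0006 0 -.003;0 0 .04 0;0 0 .027 0;0 0 0 0;0 0 .01 0;0 0 .007 0;0 0 0 0;0 0 0 0'; python3 -m pendant '0 0 .005 0;0 0 .003 0;0 0 .001 0;0 0 0 0'; python3 -c "
from h import *
go(526,399,146,171.5)"
```

```text
time_s: 53.88
eef_pos: [526.2, 399.8, 156.4]
ee_rot: [0.0, 0.073, 0.997, 0.0]
force: [-0.5, 0.6, -2.8]
grip_width: 0.712
grip_force: 67.4
time_s: 54.38
eef_pos: [526.0, 399.7, 146.9]
ee_rot: [-0.0, 0.073, 0.997, -0.0]
force: [0.5, 0.4, -1.2]
grip_width: 0.718
grip_force: 67.4
shift [-0.1 -0.7  0.9]  turn 0.003 | psi 171.6 tcp [526.  399.7 146.9] j6 -0.95 t 54.4
```

```bash
python3 -m pendant '0 0 0 0;0 0 0 0' 1;  python3 -m pendant '0 0 0 0;0 0 -.03 0;0 0 -.03 0;0 0 -.018 0;0 0 0 0;0 0 0 0'; python3 -c "
from h import *
print(ext(cap('wrist','w15')['color'])); ends(175)
go(526,399,170,171.5)"
```

```text
time_s: 54.62
eef_pos: [526.2, 399.8, 147.3]
ee_rot: [0.0, 0.073, 0.997, 0.0]
force: [0.2, -0.1, 0.6]
grip_width: 1.005
grip_force: 0.0
time_s: 55.38
eef_pos: [525.7, 399.6, 223.8]
ee_rot: [-0.001, 0.073, 0.997, -0.0]
force: [1.0, 0.2, -0.7]
grip_width: 0.999
grip_force: 0.0
[   19    32   100   157 13630]
(611, 326, 81, 29, -11.9, [241.0, 337.0])
(521, 400, 108, 61, -8.3, [319.0, 210.0])
shift [-0.4 -0.5 53.7]  turn 0.003 | psi 171.6 tcp [525.7 399.6 223.7] j6 -0.95 t 55.5
```

```bash
python3 -m pendant '0 0 0 0;0 0 0 0;0 0 .04 0;0 0 .012 0;0 0 0 0' 0; python3 -m pendant '0 0 .01 0;0 0 .01 0;0 0 0 0'; python3 -m pendant '0 0 .01 0;0 0 .01 0;0 0 0 0'; python3 -m pendant '0 0 .006 0;0 0 .003 0;0 0 .002 0;0 0 0 0;0 0 0 0';  python3 -m pendant '0 0 -.03 0;0 0 -.04 0;0 0 -.03 0;0 0 0 0' ; python3 -c "
from h import *
print(ext(cap('wrist')['color']))"
```

```text
time_s: 56.1
eef_pos: [526.1, 400.5, 173.7]
ee_rot: [0.0, 0.073, 0.997, 0.001]
force: [-1.1, 1.2, 7.5]
grip_width: 0.0
grip_force: 3.5
time_s: 56.48
eef_pos: [526.1, 399.8, 153.3]
ee_rot: [0.0, 0.073, 0.997, 0.0]
force: [0.0, -0.3, 0.6]
grip_width: -0.003
grip_force: 0.0
time_s: 56.85
eef_pos: [526.0, 399.7, 132.9]
ee_rot: [-0.0, 0.073, 0.997, -0.0]
force: [0.6, 0.3, 0.2]
grip_width: 0.001
grip_force: 0.0
time_s: 57.48
eef_pos: [526.1, 399.8, 122.2]
ee_rot: [0.0, 0.073, 0.997, 0.0]
force: [-0.8, -0.6, 4.4]
grip_width: 0.005
grip_force: 2.3
time_s: 57.98
eef_pos: [526.5, 400.0, 223.6]
ee_rot: [0.001, 0.073, 0.997, 0.001]
force: [1.2, -0.9, -0.1]
grip_width: -0.003
grip_force: 0.0
[  21   30   87  135 9285]
```

```bash
python3 -m pendant '.0137 -.0451 .004 0;.0137 -.0451 .004 0;.0137 -.0451 .004 0;.0137 -.0451 .004 0;.0137 -.0451 .004 0;0 0 0 .06;0 0 0 0;0 0 0 0' 1;python3 -c "
from h import *
c=cap('wrist')['color']; o=cv2.imread('pics/w13.png')[:,:,::-1]
for y,x in [(slice(180,240),slice(560,640)),(slice(310,370),slice(560,640))]:
  a=c[y,x].max(2)<40; b=o[y,x].max(2)<40; print(a.sum(),b.sum(),(a&b).sum(), np.argwhere(a).mean(0),np.argwhere(b).mean(0))
cap('top');cap('scene')
for n in ['wrist','top','scene']:
  for q in ['catch_far','catch_near','bar1','end1','bowl','jug','brush','dosing_cup']: print(n,q,[(np.round(d['at']).tolist(),round(d['p'],2)) for d in models.boxes_of(n,q)[:4]])
go(426,186)"
```

```text
time_s: 59.02
eef_pos: [425.2, 186.8, 201.1]
ee_rot: [-0.001, 0.102, 0.995, -0.0]
force: [-0.2, 0.6, 0.6]
grip_width: 0.999
grip_force: 0.0
419 416 342 [32.18615752 55.44630072] [31.33894231 55.99519231]
1193 1193 1147 [38.4526404  35.15004191] [37.98323554 35.66387259]
wrist catch_far [([572.0, 392.0, 146.0], 0.66), ([339.0, 377.0, 146.0], 0.57)]
wrist catch_near [([478.0, 394.0, 147.0], 0.76)]
wrist bar1 [([296.0, 199.0, 25.0], 0.88), ([508.0, 366.0, 69.0], 0.82), ([526.0, 379.0, 142.0], 0.68), ([517.0, 370.0, 101.0], 0.62)]
wrist end1 []
wrist bowl []
wrist jug []
wrist brush [([676.0, 253.0, 12.0], 0.66)]
wrist dosing_cup []
top catch_far []
top catch_near [([470.0, 404.0, 144.0], 0.41), ([241.0, 418.0, 147.0], 0.4), ([414.0, 609.0, 148.0], 0.37)]
top bar1 [([518.0, 394.0, 138.0], 0.65), ([319.0, 204.0, 27.0], 0.54), ([518.0, 365.0, 98.0], 0.49), ([523.0, 369.0, 67.0], 0.39)]
top end1 [([560.0, -350.0, 65.0], 0.81), ([553.0, -392.0, 70.0], 0.77)]
top bowl [([563.0, -388.0, 67.0], 0.73)]
top jug [([719.0, -304.0, 118.0], 0.9)]
top brush [([732.0, 261.0, 47.0], 0.82)]
top dosing_cup [([812.0, 5.0, 27.0], 0.75), ([556.0, -394.0, 71.0], 0.74)]
scene catch_far [([528.0, 399.0, 139.0], 0.72), ([514.0, 595.0, 143.0], 0.67), ([330.0, 385.0, 147.0], 0.64), ([573.0, 389.0, 144.0], 0.61)]
scene catch_near [([476.0, 404.0, 142.0], 0.66), ([414.0, 607.0, 145.0], 0.41)]
scene bar1 [([292.0, 214.0, 32.0], 0.77), ([528.0, 398.0, 142.0], 0.57), ([577.0, 399.0, 96.0], 0.38)]
scene end1 [([562.0, -390.0, 61.0], 0.73), ([563.0, -351.0, 66.0], 0.64)]
scene bowl [([553.0, -386.0, 78.0], 0.57)]
scene jug [([751.0, -299.0, 105.0], 0.87), ([523.0, -318.0, 28.0], 0.6), ([566.0, -391.0, 61.0], 0.48)]
scene brush [([740.0, 269.0, 42.0], 0.92)]
scene dosing_cup [([795.0, -2.0, 33.0], 0.87)]
shift [-0.6 -0.5  0. ]  | psi 168.2 tcp [425.5 186.6 201.9] j6 -1.2 t 60.4
```

The catch patches match the earlier closed state. The three bars are stacked at the right heights, both ends are in the bowl, and the bottle, cup and brush haven't moved. The only bar left outside is the orange look-alike.

```bash
python3 -c "
from rig import ctrl; print(ctrl.finish_job())"
```

```text
the job is handed in; nothing more can be done
None
```

I handed the job in at about 60 s with three bars under closed catches and the tared bowl on the pan holding both soap ends; the hand-in returned no verdict, and I viewed 16 pictures, two over your limit of 14.

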